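# Try the left-hand clamp screw in its test nut and sort it out

### The arm

A 6-joint arm with a two-finger parallel gripper is mounted at the origin on a cart in front of the work surface, level with it; the furniture and walls round the work are solid. World frame = base frame: x ahead of the robot, y to its left, z up, the work surface at z = 0. Lengths are in m, angles in rad, forces in N, time in s.
With the tool pointing down it reaches from about 0.4 to 0.825 m from the base axis. Payload 7 kg.
Tool frame: the origin (TCP) lies at the very end of the fingers, on their centre line; the grasp point (between the pads) lies 19 mm behind it (robot.grip_point_offset is the distance from the TCP to the grasp point, in m); x points along the fingers, z is the direction in which the jaws open and shut, and the axes are right-handed (so a half turn about x gives the same grasp; the last joint's range is limited). The gripper opens to 88 mm and grips with 3 to 60 N. Pads are 19 mm wide; open, the fingers measure 130 mm over their backs; the gripper's body (78 mm by 193 mm) begins 47 mm behind the grasp point.
Start: joints at [-1.004, 0.359, 0.012, 0, -1.224, -0.288], TCP at [0.186, -0.649, 0.227] pointing down, gripper open.
Joint ranges: [-3.07, 3.07], [-1.43, 2.12], [-1.02, 1.25], [-3.03, 1.67], [-3.05, -0], [-3.03, 3.03]. Speed limits (rad/s): [2.39, 2.39, 3.01, 3.14, 3.14, 3.14].

### API

Orientations are given as [roll, pitch, yaw] about the fixed x, y, z axes, in that order (R = Rz(yaw) Ry(pitch) Rx(roll)).
In Python, from cell import robot gives the robot as it stands.
- The arm moves only by the shell command python3 -m pendant 'ROWS'. ROWS is JSON, a list of rows, each a list of 7 numbers: the shift along the tool's x, y, z normalised to -1 to 1, where 1 is 10 cm, then the turn, a rotation vector about the tool's x, y, z normalised to -1 to 1, where 1 is 180 degrees, then the closure in counts, from 0 (fully open) to 255 (shut). A call has exactly 10 rows; each row is the pose to reach, as a shift and turn from the pose measured when the call began, along the tool's axes at that moment, turning the shorter way round; what a row does not reach only later rows make up. A row lasts 1/10 s, in which the tool goes at most 50 mm and 8.59 degrees, less where a joint would pass 70% of its speed; a pose out of reach is approached as far as the arm can. A call with a number of a shift or a turn outside -1 to 1 is refused whole. A call with a gripper value outside its range is refused whole. The fingers move at their own pace and stop on an object; the grip force is fixed at half the most. Time passes only in rows, so rows that repeat a pose let the fingers close, or fill a call up. It gives the time, the measured TCP pose, the force and the opening at its end, in the units of the state.
- robot.read_state(): the state, without advancing time (a new reading comes with each control period).
- robot.snapshot(name): name is "scene" or "top" or "wrist"; returns the picture (480x640x3 uint8, blue, green, red); there is no depth.
- robot.get_calibration(name): a dict with "K" (3x3 intrinsics, pixels), "extrinsics" (4x4, takes a point from camera to world coordinates). Camera axes: x right, y down, z forward; pixel columns grow to the right and rows downward; lengths in m; the calibration is good to about 2 mm. A picture is of the moment at which its call begins: read the wrist's pose just before it. get_calibration takes no time and is no camera call; for the wrist camera it gives the pose at the moment of the call.
- robot.finish_job(): hands the job in, once; it reports no verdict.
Trained networks look in the newest picture that a camera, given by its name, has taken for a name from the list of things; names that differ only in an ending like _2 or _b are one class to them, and where a whole thing is asked for, a point or a joint stands for the part that bears it (a point fixed in the world has none). Each returns a list of dicts, best first, with "p" (0 to 1); they miss things now and then, are a little off and sometimes report something else, mostly with a low value. They report only what shows in the picture. A call takes as long as a camera call. They do not tell look-alikes from the thing itself.
- robot.spot_in(camera, name): "extent" ([centre column, centre row, width, height] in pixels, round what is visible of it).
- robot.pinpoint(camera, name): "uv" ([column, row] in pixels: a listed point, or the origin of a listed thing).
The state is a dict: "t": time; "joints": joint angles; "joint_velocities": joint speeds; "tau": joint torques, N m; "ee_pos": TCP position; "tool_rot": TCP orientation; "ft_force": force on the tool from outside, world axes, zero at the start; "wrist_torque": the same for the moment, N m; "gripper_width": finger opening in m.
Only numpy, scipy, OpenCV 4.12 (cv2) and the standard library are available. Lean on these libraries where they do the work, as an engineer would, in place of code of your own. Each camera call takes 0.05 s, during which the arm holds its last target. There are 200 camera calls.

### The job

Two mould-clamp wing screws stand started in square test nuts in the wooden holder; the one with the notch in the top of its wing has a left-hand thread. Try that one where it stands: turn it anticlockwise, seen from above, by roughly a quarter turn, so that it screws down into its nut, then lift it out of the holder together with its nut and put it in the plywood tray. Leave the plain right-hand screw alone.

Things in the scene. Friction and masses are not known exactly. Their poses are not given: they have to be found in the camera images.
- left_wing (a point): Centre of the wing (upright thumb plate) of the left-hand steel screw: the one with a notch 20 mm wide, 12 deep in its top edge. Wing 48 mm wide along x, 10 thick along y, 32 tall along z (up); grip across the 10 mm. Lies on the screw's axis, 79 mm above the table, 69 above the nut's underside. Below it: collar 20 mm across, then 28 mm of thread to the nut. Screw and nut stay joined (0.26 kg).
- left_screw (a joint): How far the left-hand screw is turned anticlockwise (seen from above) relative to its nut, rad; 0 at the start, stop at 2.6. It sinks 8 mm a full turn (2 mm in a quarter turn), turns stiffly (0.06 N m) and stays where left. Turned clockwise, it backs out and the value goes negative.
- left_nut: Brass square nut on the left-hand screw, 36 x 36 x 22 mm high, origin at its underside's centre, z up. It starts 14 mm deep in a pocket (1.5 mm play each side) that keeps it from turning, underside 10 mm above the table. The holder is a fixed wooden block 84 x 200 x 24 mm high with two pockets 110 mm apart; which screw stands in which varies.
- right_wing (a point): Centre of the wing of the right-hand screw in the holder's other pocket: the same sizes and nut, but its wing's top edge is plain, without a notch. To be left alone.
- right_screw (a joint): How far the right-hand screw has been turned clockwise relative to its nut, rad; 0 at the start.
- tray: Fixed square open plywood tray, 150 x 150 x 35 mm high outside, walls and floor 6 mm thick; origin at the centre of its underside, z up. It is empty.
Not all that is in view belongs to the job. What is shaped like the left_nut but orange or red is not meant.

How it is judged:
By the outcome, as a careful person would: the job done as asked, in the order asked, and still so for the second after the job is handed in, with the robot touching nothing.
It also fails if it takes over 45 s, if anything falls off the work surface, if the arm or the gripper's body presses on something with over 40 N, if the wrist force passes 120 N, or if a joint passes its speed limit or range.

## Working session

There is one attempt and no reset: what is moved stays moved. The work goes in short steps, Python scripts to look and compute and a shell command to move; the robot and the scene stay as the last step left them, time stands still between calls to the robot, and variables do not carry over. Pictures are saved under pics/ and viewed, about 8 in all and at most 12, crops included, and the job is handed in when it is done.

```bash
mkdir -p pics; ls; cat > h.py <<'E'
from cell import robot
import numpy as np, cv2
from scipy.spatial.transform import Rotation as R
def ray(cam,uv,z,cal=None):
    c=cal or robot.get_calibration(cam); K=np.array(c["K"]);T=np.array(c["extrinsics"])
    d=T[:3,:3]@np.linalg.solve(K,[uv[0],uv[1],1]); o=T[:3,3]
    return o+d*(z-o[2])/d[2]
def rot(s): 
    r=s["tool_rot"]; r=np.array(r)
    return R.from_matrix(r) if r.shape==(3,3) else (R.from_euler("xyz",r) if r.size==3 else R.from_quat(r))
E
python3 - <<'E'
from h import *
s=robot.read_state();print(s)
Z=dict(left_wing=.079,right_wing=.079,left_nut=.01,tray=0)
for c in ("scene","top"):
    im=robot.snapshot(c);cv2.imwrite(f"pics/{c}0.png",im)
    for n in Z:
        for d in robot.pinpoint(c,n)[:4]: print(c,n,np.round(d["uv"],1),round(d["p"],2),ray(c,d["uv"],Z[n]).round(3))
E
```

```text
pics
{'t': 0.0, 'joints': array([-1.00388290e+00,  3.59379198e-01,  1.10511686e-02, -3.36882909e-04,
       -1.22411304e+00, -2.88114358e-01]), 'joint_velocities': array([ 0.00121999,  0.00021758,  0.00074625,  0.00034859,  0.00012642,
       -0.00016803]), 'tau': array([-2.29733712e-03, -5.82719493e+01,  2.93039292e+01,  6.99709520e+00,
        6.66759574e-03, -1.18232870e-04]), 'ee_pos': array([ 0.18559994, -0.64846433,  0.22562671]), 'tool_rot': array([0.09792063, 1.56912136, 1.9474013 ]), 'ft_force': array([-0.03100604, -0.4449298 ,  0.27083776]), 'wrist_torque': array([-0.04898055, -0.07787412, -0.00483434]), 'gripper_width': 0.08773500925986381}
scene left_wing [199.5 202.2] 0.73 [0.463 0.194 0.079]
scene left_wing [349.8 209.2] 0.7 [ 0.625 -0.065  0.079]
scene left_wing [310.8 230.5] 0.63 [ 0.516 -0.054  0.079]
scene right_wing [266. 214.] 0.79 [0.511 0.054 0.079]
scene right_wing [315.2 257.8] 0.27 [ 0.451 -0.117  0.079]
scene left_nut [206.2 230.4] 0.75 [0.469 0.192 0.01 ]
scene left_nut [354.8 237.1] 0.58 [ 0.637 -0.071  0.01 ]
scene tray [386.6 309.3] 0.79 [ 0.493 -0.24   0.   ]
top left_wing [174.1 279.9] 0.71 [0.473 0.204 0.079]
top left_wing [318.1 247.7] 0.7 [ 0.535 -0.059  0.079]
top left_wing [313.4 190.4] 0.66 [ 0.643 -0.05   0.079]
top right_wing [256.7 267.8] 0.62 [0.496 0.054 0.079]
top left_nut [183.4 278.3] 0.94 [0.48  0.204 0.01 ]
top left_nut [313.6 198. ] 0.88 [ 0.644 -0.051  0.01 ]
top left_nut [313.8 254. ] 0.87 [ 0.53  -0.052  0.01 ]
```

```bash
python3 - <<'E'
import cv2,numpy as np
a=cv2.imread("pics/scene0.png");b=cv2.imread("pics/top0.png")
cv2.imwrite("pics/c1.png",cv2.resize(a[150:350,160:426],(798,600),interpolation=cv2.INTER_CUBIC))
cv2.imwrite("pics/c2.png",cv2.resize(b[150:390,140:460],(800,600),interpolation=cv2.INTER_CUBIC))
E
```

```text
(no output)
```

View pics/c1.png

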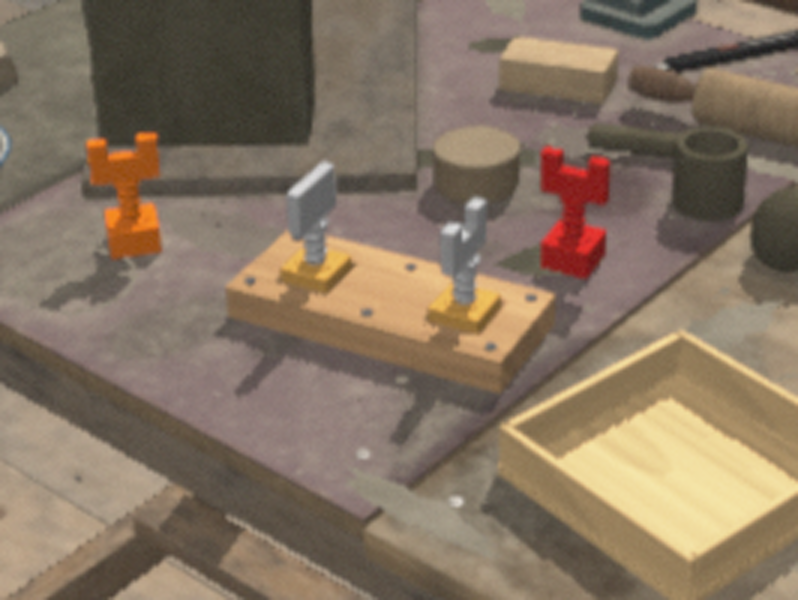

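View pics/c2.png

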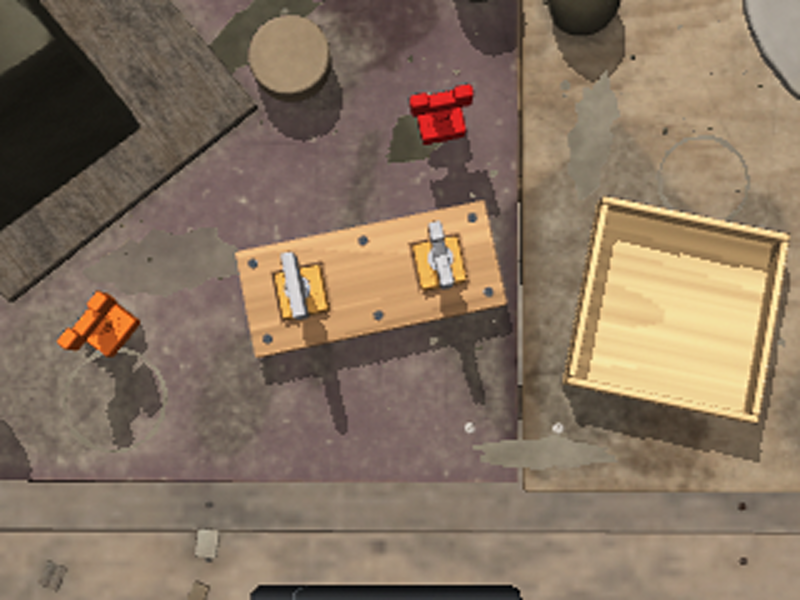

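The top crop shows the holder with two screws: a plain wing at crop (292,285) and a notched one at (440,255). There are orange and red look-alikes at (100,325) and (442,115), and the tray at (680,310).

There are three notched candidates in scene pixels. Orange (199,202) and red (350,209) are ruled out by colour. The steel one in the holder at (314,231) fits, and crop c1 clearly shows its notch and brass nut.

```bash
cat >> h.py <<'E'
def plan(target,jawyaw):
    """tool-frame shift (units of 10 cm) and rotvec (units of 180deg) to TCP target pointing down, jaw line at jawyaw"""
    s=robot.read_state();r=rot(s);M=r.as_matrix()
    d=(np.array(target)-s["ee_pos"])
    z=np.array([np.cos(jawyaw),np.sin(jawyaw),0]);x=np.array([0,0,-1.])
    print("tcp",np.round(s["ee_pos"],4),"j",np.round(s["joints"],2),"w",round(s["gripper_width"],4),"F",np.round(s["ft_force"],1),"t",round(s["t"],2),"jawyaw",np.degrees(np.arctan2(M[1,2],M[0,2])).round(1))
    for zz in (z,-z):
        G=np.column_stack([x,np.cross(zz,x),zz])
        print("shift",(M.T@d/0.1).round(3),"turn",((r.inv()*R.from_matrix(G)).as_rotvec()/np.pi).round(3))
E
python3 - <<'E'
from h import *
for c,uv in (("scene",(314.5,231)),("top",(316,252)),("top",(318.1,247.7))): print(c,ray(c,uv,.079).round(3))
print("nut",ray("scene",(314.5,251.7),.032).round(3),ray("top",(316,255),.032).round(3))
p=lambda u,v,z:ray("top",(140+.4*u,150+.4*v),z)
a,b=p(435,225,.095),p(445,285,.095);print("wing",a.round(3),b.round(3),np.degrees(np.arctan2(*(a-b)[1::-1])))
a,b=p(485,202,.024),p(507,303,.024);c=p(237,252,.024);print("holder",np.degrees(np.arctan2(*(a-b)[1::-1])),np.degrees(np.arctan2(*(a-c)[1::-1])))
q=[p(u,v,.035) for u,v in((602,200),(787,236),(757,417),(570,380))];print("tray",np.round(q,3),np.mean(q,0).round(3))
plan([.525,-.055,.22],np.radians(100))
E
```

```text
scene [ 0.519 -0.061  0.079]
top [ 0.526 -0.055  0.079]
top [ 0.535 -0.059  0.079]
nut [ 0.52  -0.06   0.032] [ 0.526 -0.056  0.032]
wing [ 0.547 -0.051  0.095] [ 0.503 -0.059  0.095] 9.759520869658878
holder 12.255921650571635 -77.97777880126955
tray [[ 0.576 -0.183  0.035]
 [ 0.549 -0.328  0.035]
 [ 0.408 -0.301  0.035]
 [ 0.435 -0.157  0.035]] [ 0.492 -0.242  0.035]
tcp [ 0.1857 -0.6489  0.2265] j [-1.    0.36  0.01 -0.   -1.22 -0.29] w 0.0873 F [-0.   0.2 -0.5] t 0.5 jawyaw 106.0
shift [ 0.066 -4.896  4.776] turn [0.033 0.    0.   ]
shift [ 0.066 -4.896  4.776] turn [-0.967 -0.     0.   ]
```

```bash

python3 -m pendant '[[0,-0.25,0.25,0,0,0,0],[0,-0.5,0.5,0,0,0,0],[0,-0.75,0.72,0,0,0,0],[0,-1,0.96,0,0,0,0],[0,-1,0.96,0,0,0,0],[0,-1,0.96,0,0,0,0],[0,-1,0.96,0,0,0,0],[0,-1,0.96,0,0,0,0],[0,-1,0.96,0,0,0,0],[0,-1,0.96,0,0,0,0]]'
python3 -m pendant '[[0,-0.25,0.25,0,0,0,0],[0,-0.5,0.5,0,0,0,0],[0,-0.75,0.72,0,0,0,0],[0,-1,0.96,0,0,0,0],[0,-1,0.96,0,0,0,0],[0,-1,0.96,0,0,0,0],[0,-1,0.96,0,0,0,0],[0,-1,0.96,0,0,0,0],[0,-1,0.96,0,0,0,0],[0,-1,0.96,0,0,0,0]]'
python3 -m pendant '[[0,-0.25,0.25,0,0,0,0],[0,-0.5,0.5,0,0,0,0],[0,-0.75,0.72,0,0,0,0],[0,-1,0.96,0,0,0,0],[0,-1,0.96,0,0,0,0],[0,-1,0.96,0,0,0,0],[0,-1,0.96,0,0,0,0],[0,-1,0.96,0,0,0,0],[0,-1,0.96,0,0,0,0],[0,-1,0.96,0,0,0,0]]'
python3 -m pendant '[[0,-0.25,0.25,0,0,0,0],[0,-0.5,0.5,0,0,0,0],[0,-0.75,0.72,0,0,0,0],[0,-1,0.96,0,0,0,0],[0,-1,0.96,0,0,0,0],[0,-1,0.96,0,0,0,0],[0,-1,0.96,0,0,0,0],[0,-1,0.96,0,0,0,0],[0,-1,0.96,0,0,0,0],[0,-1,0.96,0,0,0,0]]'
python3 -c "
from h import *
plan([.525,-.055,.22],np.radians(100))"
```

```text
t: 1.5
ee_pos: [0.255, -0.5295, 0.2262]
tool_rot: [0.43, 1.57, 2.279]
ft_force: [-0.6, 0.2, -0.5]
gripper_width: 0.0877
t: 2.5
ee_pos: [0.3245, -0.4102, 0.2261]
tool_rot: [0.61, 1.57, 2.457]
ft_force: [0.0, 0.2, -0.7]
gripper_width: 0.0878
t: 3.5
ee_pos: [0.3941, -0.291, 0.226]
tool_rot: [0.669, 1.57, 2.516]
ft_force: [-0.0, -0.7, -0.2]
gripper_width: 0.0877
t: 4.5
ee_pos: [0.4639, -0.1719, 0.2261]
tool_rot: [0.591, 1.57, 2.436]
ft_force: [-0.3, -0.2, -0.3]
gripper_width: 0.0874
tcp [ 0.4639 -0.1719  0.2261] j [ 0.04  0.06 -0.37 -0.   -1.14 -1.34] w 0.0874 F [-0.3 -0.2 -0.3] t 4.5 jawyaw 105.7
shift [ 0.061 -0.905  0.959] turn [ 0.032  0.    -0.   ]
shift [ 0.061 -0.905  0.959] turn [-0.968  0.     0.   ]
```

```bash

python3 -m pendant '[[0,-0.25,0.25,0.03,0,0,0],[0,-0.5,0.5,0.03,0,0,0],[0,-0.75,0.72,0.03,0,0,0],[0.06,-0.905,0.96,0.032,0,0,0],[0.06,-0.905,0.96,0.032,0,0,0],[0.06,-0.905,0.96,0.032,0,0,0],[0.06,-0.905,0.96,0.032,0,0,0],[0.06,-0.905,0.96,0.032,0,0,0],[0.06,-0.905,0.96,0.032,0,0,0],[0.06,-0.905,0.96,0.032,0,0,0]]'
python3 - <<'E'
from h import *
cal=robot.get_calibration("wrist")
im=robot.snapshot("wrist");cv2.imwrite("pics/w1.png",im)
for n,z in(("left_wing",.079),("right_wing",.079),("left_nut",.01)):
    for d in robot.pinpoint("wrist",n)[:3]: print(n,np.round(d["uv"],1),round(d["p"],2),ray("wrist",d["uv"],z,cal).round(4))
plan([.525,-.055,.22],np.radians(100))
E
```

```text
t: 5.5
ee_pos: [0.5249, -0.0555, 0.2203]
tool_rot: [0.364, 1.57, 2.109]
ft_force: [-0.1, 0.5, -0.5]
gripper_width: 0.0876
left_wing [293.3 340.9] 0.93 [ 0.6421 -0.0562  0.079 ]
left_wing [318.2 221. ] 0.6 [ 0.5302 -0.0537  0.079 ]
right_wing [455.4 212.6] 0.64 [0.5048 0.0514 0.079 ]
left_nut [587.2 194.1] 0.97 [0.4799 0.1983 0.01  ]
left_nut [318.2 197.9] 0.69 [ 0.5277 -0.0538  0.01  ]
left_nut [296.1 305.6] 0.64 [ 0.6453 -0.0565  0.01  ]
tcp [ 0.5249 -0.0551  0.2202] j [ 0.27  0.12 -0.32 -0.   -1.13 -1.66] w 0.0874 F [ 0.7  0.1 -0.4] t 5.7 jawyaw 100.0
shift [ 0.002 -0.001  0.001] turn [-0.  0. -0.]
shift [ 0.002 -0.001  0.001] turn [ 1. -0. -0.]
```

View pics/w1.png

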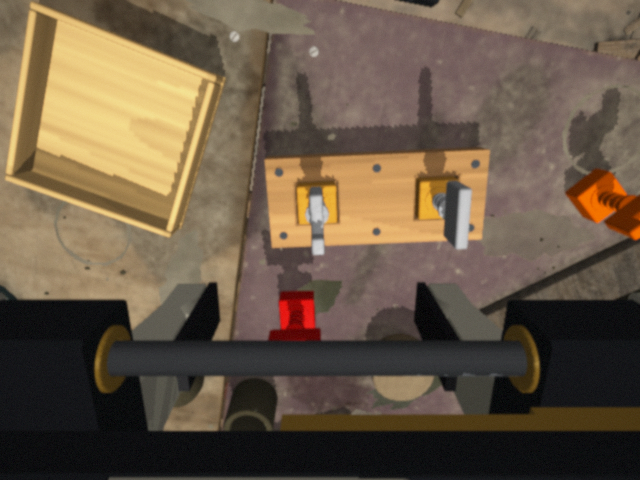

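The wrist view shows the notched steel wing at about (317,220), with the plain one at (457,213), red at (297,315) and the tray at top left. I'll enlarge it for axis and angle.

```bash
python3 - <<'E'
import cv2
b=cv2.imread("pics/w1.png")
cv2.imwrite("pics/w1c.png",cv2.resize(b[165:265,260:380],(720,600),interpolation=cv2.INTER_CUBIC))
E
```

```text
(no output)
```

View pics/w1c.png

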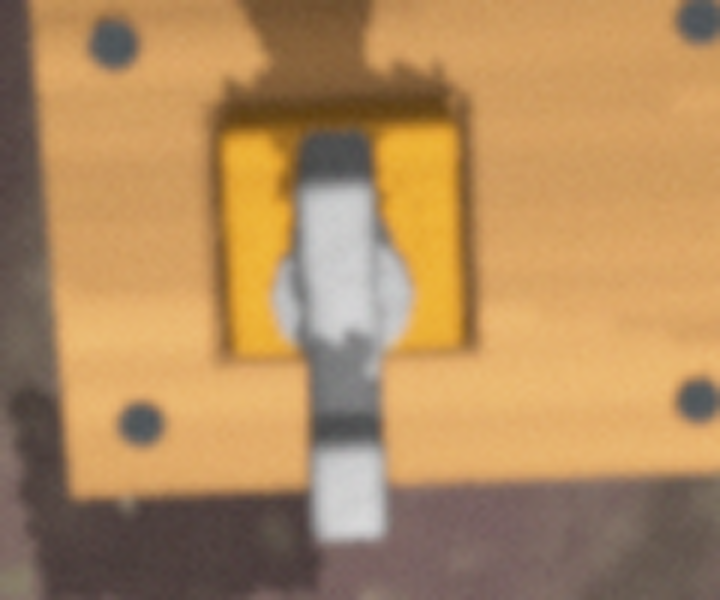

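```bash
python3 - <<'E'
from h import *
p=lambda u,v,z:ray("wrist",(260+u/6-.4,165+v/6-.4),z)
a,b=p(337,180,.095),p(349,540,.095);d=b-a
y=np.arctan2(d[1],d[0]);m=(a+b)/2
print(a.round(4),b.round(4),np.linalg.norm(d).round(4),np.degrees(y),"mid",m.round(4))
n=[p(*q,.032) for q in((222,125),(460,120),(470,348),(228,355))];print("nut",np.mean(n,0).round(4), np.linalg.norm(n[0]-n[1]).round(4),np.linalg.norm(n[1]-n[2]).round(4),np.degrees(np.arctan2(*(n[2]-n[1])[1::-1])))
q=[ray("wrist",w,.035) for w in((33,6),(222,78),(171,235),(8,177))];print("tray",np.mean(q,0).round(4))
plan([(m[0]),m[1],.15],y+np.pi/2)
E
```

```text
[ 0.506  -0.0596  0.095 ] [ 0.5522 -0.0499  0.095 ] 0.0472 11.798853999882105 mid [ 0.5291 -0.0547  0.095 ]
nut [ 0.5287 -0.0544  0.032 ] 0.0353 0.0353 13.32806732086077
tray [ 0.4945 -0.2384  0.035 ]
tcp [ 0.5249 -0.0551  0.2202] j [ 0.27  0.12 -0.32 -0.   -1.13 -1.66] w 0.0874 F [ 0.7  0.1 -0.4] t 5.7 jawyaw 100.0
shift [ 0.702 -0.042 -0.004] turn [-0.01  0.   -0.  ]
shift [ 0.702 -0.042 -0.004] turn [ 0.99 -0.   -0.  ]
```

```bash

python3 -m pendant '[[0.2,-0.04,0,-0.011,0,0,0],[0.4,-0.042,0,-0.011,0,0,0],[0.6,-0.042,0,-0.011,0,0,0],[0.8,-0.042,0,-0.011,0,0,0],[0.9,-0.042,0,-0.011,0,0,0],[0.9,-0.042,0,-0.011,0,0,0],[0.9,-0.042,0,-0.011,0,0,0],[0.9,-0.042,0,-0.011,0,0,0],[0.9,-0.042,0,-0.011,0,0,0],[0.9,-0.042,0,-0.011,0,0,0]]'
python3 -c "
from h import *
plan([.529,-.0546,.067],np.radians(102))"
```

```text
t: 6.7
ee_pos: [0.5294, -0.0543, 0.1309]
tool_rot: [-0.775, 1.57, 1.004]
ft_force: [-0.3, 0.1, 0.5]
gripper_width: 0.0877
tcp [ 0.5294 -0.0543  0.1309] j [ 0.27  0.21 -0.43 -0.   -0.93 -1.63] w 0.0877 F [-0.3  0.1  0.5] t 6.7 jawyaw 102.0
shift [ 0.639  0.005 -0.003] turn [-0.  0.  0.]
shift [ 0.639  0.005 -0.003] turn [ 1.  0. -0.]
```

```bash

python3 -m pendant '[[0.15,0,0,0,0,0,0],[0.3,0,0,0,0,0,0],[0.45,0,0,0,0,0,0],[0.58,0.005,0,0,0,0,0],[0.64,0.005,-0.003,0,0,0,0],[0.64,0.005,-0.003,0,0,0,0],[0.64,0.005,-0.003,0,0,0,0],[0.64,0.005,-0.003,0,0,0,0],[0.64,0.005,-0.003,0,0,0,0],[0.64,0.005,-0.003,0,0,0,0]]'
python3 -m pendant '[[0,0,0,0,0,0,60],[0,0,0,0,0,0,120],[0,0,0,0,0,0,170],[0,0,0,0,0,0,200],[0,0,0,0,0,0,215],[0,0,0,0,0,0,255],[0,0,0,0,0,0,255],[0,0,0,0,0,0,255],[0,0,0,0,0,0,255],[0,0,0,0,0,0,255]]'
python3 -c "
from h import *
plan([.529,-.0546,.067],np.radians(102));print(robot.read_state()['wrist_torque'])
cv2.imwrite('pics/w2.png',robot.snapshot('wrist'))"
```

```text
t: 7.7
ee_pos: [0.5292, -0.0545, 0.0673]
tool_rot: [-1.107, 1.569, 0.673]
ft_force: [0.8, -0.4, 0.4]
gripper_width: 0.0877
t: 8.7
ee_pos: [0.5292, -0.0545, 0.0673]
tool_rot: [-1.121, 1.569, 0.658]
ft_force: [-0.4, -0.8, 0.2]
gripper_width: 0.0135
tcp [ 0.5292 -0.0545  0.0673] j [ 0.27  0.29 -0.51 -0.   -0.78 -1.63] w 0.0135 F [-0.4 -0.8  0.2] t 8.7 jawyaw 102.0
shift [ 0.003  0.002 -0.   ] turn [-0.     0.     0.001]
shift [ 0.003  0.002 -0.   ] turn [ 1.     0.001 -0.   ]
[-0.04570652 -0.0120332  -0.00108263]
```

View pics/w2.png

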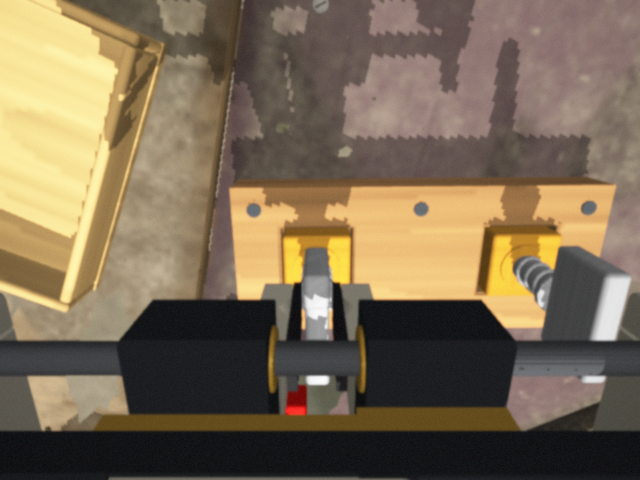

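```bash

python3 -m pendant '[[0,0,0,0,0,0,255],[0,0,0,0,0,0,255],[0,0,0,0,0,0,255],[0,0,0,-0.02,0,0,255],[0.002,0,0,-0.04,0,0,255],[0.004,0,0,-0.07,0,0,255],[0.006,0,0,-0.1,0,0,255],[0.006,0,0,-0.13,0,0,255],[0.008,0,0,-0.16,0,0,255],[0.008,0,0,-0.16,0,0,255]]'
python3 -c "
from h import *
plan([.5292,-.0545,.0665],np.radians(130.8));print(robot.read_state()['wrist_torque'])"
```

```text
t: 9.75
ee_pos: [0.5292, -0.0544, 0.0667]
tool_rot: [-1.573, 1.569, 0.71]
ft_force: [-1.4, 1.3, 3.8]
gripper_width: 0.0101
tcp [ 0.5292 -0.0544  0.0667] j [ 0.27  0.29 -0.51 -0.   -0.77 -1.12] w 0.0101 F [-1.4  1.3  3.8] t 9.75 jawyaw 130.8
shift [ 0.002  0.001 -0.001] turn [ 0.    -0.     0.001]
shift [ 0.002  0.001 -0.001] turn [-1.    -0.001 -0.   ]
[0.61923846 0.53376682 0.04438416]
```

```bash

python3 -m pendant '[[0.001,0,0,-0.04,0,0,255],[0.003,0,0,-0.08,0,0,255],[0.005,0,0,-0.12,0,0,255],[0.006,0,0,-0.16,0,0,255],[0.008,0,0,-0.2,0,0,255],[0.01,0,0,-0.24,0,0,255],[0.011,0,0,-0.28,0,0,255],[0.013,0,0,-0.32,0,0,255],[0.0145,0,0,-0.36,0,0,255],[0.0145,0,0,-0.36,0,0,255]]'
python3 -c "
from h import *
plan([.5292,-.0545,.0665],np.radians(195));print(robot.read_state()['wrist_torque'])
im=robot.snapshot('wrist');cv2.imwrite('pics/w3.png',im)"
```

```text
t: 10.75
ee_pos: [0.5285, -0.0542, 0.0653]
tool_rot: [-2.116, 1.569, 1.3]
ft_force: [-3.9, 2.0, 3.4]
gripper_width: 0.0097
tcp [ 0.5285 -0.0542  0.0653] j [ 0.27  0.29 -0.51 -0.   -0.77  0.01] w 0.0097 F [-3.9  2.   3.4] t 10.75 jawyaw -164.3
shift [-0.012  0.004 -0.006] turn [ 0.004 -0.     0.   ]
shift [-0.012  0.004 -0.006] turn [-0.996 -0.001 -0.   ]
[ 0.92550137  1.28454434 -0.00636867]
```

View pics/w3.png

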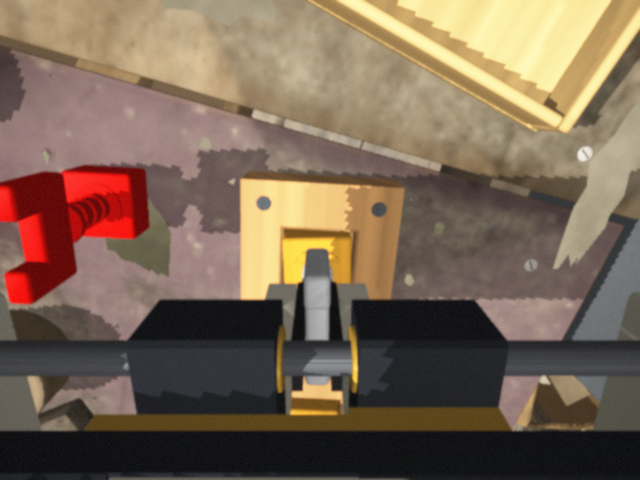

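The nut stays square in its pocket at (317,255) and the wing turned with the jaws. It has turned about 94°, so I'll lift it.

```bash

python3 -m pendant '[[-0.05,0,0,0,0,0,255],[-0.1,0,0,0,0,0,255],[-0.2,0,0,0,0,0,255],[-0.35,0,0,0,0,0,255],[-0.5,0,0,0,0,0,255],[-0.65,0,0,0,0,0,255],[-0.8,0,0,0,0,0,255],[-0.8,0,0,0,0,0,255],[-0.8,0,0,0,0,0,255],[-0.8,0,0,0,0,0,255]]'
python3 -c "
from h import *
plan([.493,-.240,.145],np.radians(195.7));print(robot.read_state()['wrist_torque'])
im=robot.snapshot('scene');cv2.imwrite('pics/s2.png',cv2.resize(im[130:350,160:453],(798,600)))"
```

```text
t: 11.8
ee_pos: [0.528, -0.0544, 0.1446]
tool_rot: [-1.396, 1.569, 2.016]
ft_force: [0.7, 0.1, -2.7]
gripper_width: 0.0098
tcp [ 0.528  -0.0544  0.1446] j [ 0.27  0.19 -0.42 -0.   -0.96  0.01] w 0.0098 F [ 0.7  0.1 -2.7] t 11.8 jawyaw -164.5
shift [-0.006  1.695  0.832] turn [-0.001  0.     0.   ]
shift [-0.006  1.695  0.832] turn [ 0.999  0.001 -0.   ]
[-0.04683533  0.13898303 -0.05776885]
```

View pics/s2.png

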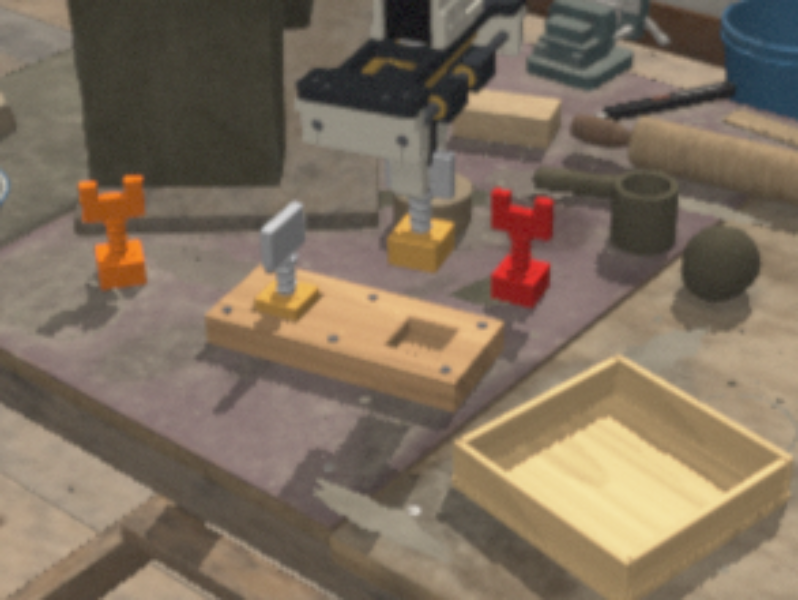

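The screw and nut at (420,225) hang upright and clear of the empty pocket at (425,337), and the plain screw is untouched. Next I'll move it over the tray.

```bash

python3 -m pendant '[[0,0.15,0.06,0,0,0,255],[0,0.3,0.13,0,0,0,255],[0,0.45,0.2,0,0,0,255],[0,0.6,0.28,0,0,0,255],[0,0.75,0.36,0,0,0,255],[0,0.85,0.416,0,0,0,255],[0,0.85,0.416,0,0,0,255],[0,0.85,0.416,0,0,0,255],[0,0.85,0.416,0,0,0,255],[0,0.85,0.416,0,0,0,255]]'
python3 -m pendant '[[0,0.15,0.06,0,0,0,255],[0,0.3,0.13,0,0,0,255],[0,0.45,0.2,0,0,0,255],[0,0.6,0.28,0,0,0,255],[0,0.75,0.36,0,0,0,255],[0,0.845,0.416,0,0,0,255],[0,0.845,0.416,0,0,0,255],[0,0.845,0.416,0,0,0,255],[0,0.845,0.416,0,0,0,255],[0,0.845,0.416,0,0,0,255]]'
python3 -c "
from h import *
plan([.493,-.240,.063],np.radians(195.7))"
```

```text
t: 12.85
ee_pos: [0.5107, -0.147, 0.1443]
tool_rot: [-1.23, 1.569, 2.182]
ft_force: [0.0, -0.2, -2.6]
gripper_width: 0.0097
t: 13.85
ee_pos: [0.4935, -0.239, 0.1443]
tool_rot: [-1.327, 1.569, 2.086]
ft_force: [-0.0, -0.5, -1.5]
gripper_width: 0.01
tcp [ 0.4935 -0.239   0.1443] j [-0.09  0.22 -0.38 -0.   -0.97  0.37] w 0.01 F [-0.  -0.5 -1.5] t 13.85 jawyaw -164.4
shift [0.813 0.01  0.007] turn [-0.001  0.     0.   ]
shift [0.813 0.01  0.007] turn [ 0.999  0.001 -0.   ]
```

```bash

python3 -m pendant '[[0.12,0,0,0,0,0,255],[0.25,0,0,0,0,0,255],[0.38,0,0,0,0,0,255],[0.5,0,0,0,0,0,255],[0.6,0,0,0,0,0,255],[0.7,0,0,0,0,0,255],[0.76,0,0,0,0,0,255],[0.78,0,0,0,0,0,255],[0.8,0,0,0,0,0,255],[0.81,0,0,0,0,0,255]]'
python3 -c "
from h import *
plan([.493,-.240,.0615],np.radians(195.7))"
```

```text
t: 14.85
ee_pos: [0.4937, -0.239, 0.0635]
tool_rot: [-1.793, 1.57, 1.62]
ft_force: [0.1, 0.1, -3.1]
gripper_width: 0.01
tcp [ 0.4937 -0.239   0.0635] j [-0.09  0.32 -0.47 -0.   -0.78  0.37] w 0.01 F [ 0.1  0.1 -3.1] t 14.85 jawyaw -164.4
shift [0.02  0.008 0.01 ] turn [-0.001 -0.     0.   ]
shift [0.02  0.008 0.01 ] turn [0.999 0.001 0.   ]
```

```bash

python3 -m pendant '[[0.004,0,0,0,0,0,255],[0.008,0,0,0,0,0,255],[0.012,0,0,0,0,0,255],[0.016,0,0,0,0,0,255],[0.02,0,0,0,0,0,255],[0.023,0,0,0,0,0,255],[0.023,0,0,0,0,0,255],[0.023,0,0,0,0,0,255],[0.023,0,0,0,0,0,255],[0.023,0,0,0,0,0,255]]'
python3 -c "
from h import *
plan([.493,-.240,.0615],np.radians(195.7))"
```

```text
t: 15.85
ee_pos: [0.4938, -0.239, 0.0613]
tool_rot: [-1.853, 1.57, 1.56]
ft_force: [-0.8, 0.4, 0.1]
gripper_width: 0.0098
tcp [ 0.4938 -0.239   0.0613] j [-0.09  0.32 -0.47 -0.   -0.78  0.37] w 0.0098 F [-0.8  0.4  0.1] t 15.85 jawyaw -164.4
shift [-0.002  0.008  0.01 ] turn [-0.001 -0.     0.   ]
shift [-0.002  0.008  0.01 ] turn [0.999 0.001 0.   ]
```

The force changed from -3.1 N to 0.1 N, so the weight is on the floor. I'll release gently and lift.

```bash

python3 -m pendant '[[0.003,0,0,0,0,0,255],[0.003,0,0,0,0,0,235],[0.003,0,0,0,0,0,220],[0.003,0,0,0,0,0,200],[0.003,0,0,0,0,0,170],[0.003,0,0,0,0,0,120],[0.003,0,0,0,0,0,60],[0.003,0,0,0,0,0,0],[0.003,0,0,0,0,0,0],[0.003,0,0,0,0,0,0]]'
python3 -m pendant '[[0,0,0,0,0,0,0],[0,0,0,0,0,0,0],[-0.15,0,0,0,0,0,0],[-0.3,0,0,0,0,0,0],[-0.5,0,0,0,0,0,0],[-0.75,0,0,0,0,0,0],[-1,0,0,0,0,0,0],[-1,0,0,0,0,0,0],[-1,0,0,0,0,0,0],[-1,0,0,0,0,0,0]]'
python3 -c "
from h import *
plan([.493,-.240,.0615],np.radians(195.7))
im=robot.snapshot('wrist');cv2.imwrite('pics/w4.png',im)
im2=robot.snapshot('scene')[150:350,160:460];im2=cv2.resize(im2,(400,267))
cv2.imwrite('pics/f.png',np.hstack([cv2.resize(im,(400,300)),cv2.copyMakeBorder(im2,0,33,0,0,0)]))"
```

```text
t: 16.85
ee_pos: [0.4938, -0.2389, 0.061]
tool_rot: [-1.895, 1.57, 1.518]
ft_force: [-0.4, -0.3, 0.9]
gripper_width: 0.0613
t: 17.85
ee_pos: [0.4931, -0.2389, 0.1602]
tool_rot: [-1.202, 1.569, 2.211]
ft_force: [0.3, -0.0, -0.9]
gripper_width: 0.0881
tcp [ 0.4931 -0.2389  0.1602] j [-0.09  0.21 -0.36 -0.   -1.    0.37] w 0.0881 F [ 0.3 -0.  -0.9] t 17.85 jawyaw -164.5
shift [0.987 0.012 0.004] turn [-0.001  0.     0.001]
shift [0.987 0.012 0.004] turn [ 0.999  0.001 -0.   ]
```

View pics/f.png

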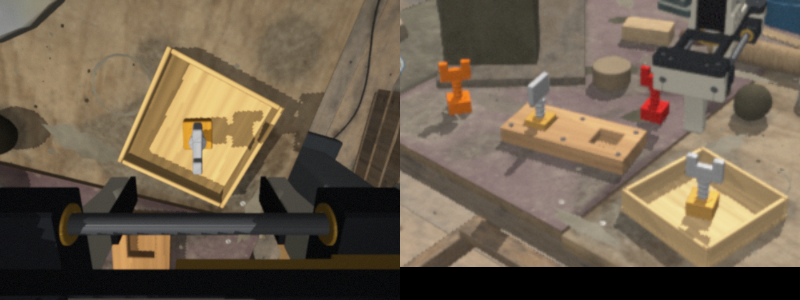

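The notched screw stands upright in the tray (scene (705,185), wrist (197,145)), the plain one still stands in the holder, and the gripper is clear.

```bash
python3 -c "
from cell import robot
print(robot.finish_job())"
```

```text
the job is handed in; nothing more can be done
None
```

I gripped the notched left-hand screw in the holder and turned it about 94° anticlockwise, following it down about 2 mm as it sank. I then lifted it out together with its nut and set it in the plywood tray. The job was handed in at about 18 s of the 45 s allowed.

- **Last pictures:** the screw and nut stand upright near the middle of the tray. The plain right-hand screw is in its pocket and was not touched. The gripper is open and about 10 cm clear.
- **Forces:** readings at the end of each move stayed below about 6 N, and the grip held steady at the 10 mm wing.
- **Not confirmed:** I took the turn from the tool rotation. The screw's turn within its nut could be a few degrees less because of the play in the pocket.
- **Disagreement:** the networks' first positions for the notched wing from the two fixed cameras differed by about 2 cm. I used the wrist camera measurement instead, which gave the wing as 47.2 mm (48 mm stated) and the nut as 35.3 mm (36 mm stated).

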